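# Close the tumbling barrel: cover nuts tightened crosswise

### The arm

A 7-joint arm with a two-finger parallel gripper is mounted at the origin on the work surface. World frame = base frame: x ahead of the robot, y to its left, z up, the work surface at z = 0. Lengths are in mm, angles in rad, forces in N, time in s.
With the tool pointing down it reaches from about 425 to 1025 mm from the base axis. Payload 3.6 kg.
Tool frame: the origin (TCP) lies midway between the tips of the shut fingers; the grasp point (between the pads) lies 19 mm behind it; x points along the fingers, y is the direction in which the jaws open and shut, and the axes are right-handed (so a half turn about x gives the same grasp; the last joint's range is limited). The gripper opens to 85 mm and grips with 20 to 120 N. Pads are 22 mm wide; open, the fingers measure 114 mm over their backs; the gripper's body (76 mm by 85 mm) begins 54 mm behind the grasp point. The pads swing forward as they close: fully open they stand 13 mm farther back than shut.
Start: joints at [-1.325, 0.591, 0.048, 1.609, -0.033, 0.943, -0.034], TCP at [241.637, 683.55, 231.302] pointing down, gripper open.
Joint ranges: [-2.69, 2.69], [-0.47, 2.24], [-1.27, 1.36], [0.19, 2.51], [-1.53, 4.68], [0.08, 2.07], [-3.09, 3.09]. Speed limits (rad/s): [2.57, 2.57, 3.14, 3.14, 3.14, 3.14, 3.14].

### API

Orientations are given as a unit quaternion [x, y, z, w].
In Python, from workcell import ctrl, solver, grab_frame, calibration, workorder, outline_of, tip_of gives the robot as it stands. Calls block until the motion is done:
- ctrl.move_ptp(position, orientation): joint-space move of the TCP to a pose.
- ctrl.servo_line(position, rotation=None, v=150): straight line of the TCP; rotation=None keeps the orientation; v is the mean speed in mm/s.
- ctrl.set_joints(angles): joint-space move.
- ctrl.set_gripper(opening, squeeze=None): finger opening in mm; squeeze is the grip in N (None keeps the last); returns when the fingers have stopped.
- ctrl.dwell(seconds).
- solver.ik(position, orientation): joint angles nearest the present ones, or None.
- grab_frame(name): name is "side" or "top" or "wrist"; returns the picture (384x512x3 uint8, red, green, blue); there is no depth.
- calibration(name): a dict with "fx", "fy", "cx", "cy" (pixels), "k1" (the pictures are not rectified: a ray, as slopes to the right and down, at radius r is drawn at 1 + k1 r^2 times it, then the intrinsics apply), "rvec" (rotation vector, rad) and "tvec" (3), from world to camera coordinates, as OpenCV has them. Camera axes: x right, y down, z forward; pixel columns grow to the right and rows downward; lengths in mm; the calibration is good to about 2 mm. A picture is of the moment at which its call begins: read the wrist's pose just before it. calibration takes no time and is no camera call; for the wrist camera it gives the pose at the moment of the call.
A pose or a line that the arm cannot do raises ctrl.PlanningError and nothing moves.
- workorder.close_job(): hands the job in, once; it reports no verdict.
Trained networks look in the newest picture that a camera, given by its name, has taken for a name from the list of things; names that differ only in an ending like _2 or _b are one class to them, and where a whole thing is asked for, a point or a joint stands for the part that bears it (a point fixed in the world has none). Each returns a list of dicts, best first, with "score" (0 to 1); they miss things now and then, are a little off and sometimes report something else, mostly with a low value. They report only what shows in the picture. A call takes as long as a camera call. They do not tell look-alikes from the thing itself.
- outline_of(camera, query): "mask" (384x512 bool, what is visible of it) and "xy" ([column, row] in pixels, amid what is visible of it).
- tip_of(camera, query): "xy" ([column, row] in pixels: a listed point, or the origin of a listed thing).
Readings, each from a call of its own:
- ctrl.get_clock(): time.
- ctrl.get_qpos(): joint angles.
- ctrl.get_qd(): joint speeds.
- ctrl.get_joint_torque(): joint torques, N m.
- ctrl.get_position(): TCP position.
- ctrl.get_eef_rot(): TCP orientation.
- ctrl.get_contact_force(): force on the tool from outside, world axes, zero at the start.
- ctrl.get_torque(): the same for the moment, N m.
- ctrl.get_gripper_width(): finger opening in mm.
Only numpy, scipy, OpenCV 4.12 (cv2) and the standard library are available. Lean on these libraries where they do the work, as an engineer would, in place of code of your own. Each camera call takes 0.05 s, during which the arm holds its last target. There are 200 camera calls.

### The job

With the T-handled socket wrench from the wooden block, tighten the four brass nuts of the tumbling barrel's cover clockwise in cross order (after the first nut the one opposite it, then the other pair) and in two passes: first about half a flat (30 degrees) on each nut, then crosswise again until each nut comes up firm on its stop (pulled up to about 0.4 N m), without forcing it and without leaning hard on the wrench. Touch the barrel and its nuts with the wrench only. Stand the wrench back upright in its block, let go, and leave the other things on the bench where they are.

Things in the scene. Friction and masses are not known exactly. Their poses are not given: they have to be found in the camera images.
- barrel: Green eight-sided steel tumbling barrel, 160 mm wide, flange 190 mm, upright in a plywood cradle, fixed to the bench (place and yaw vary). Origin on its axis at bench height. Nuts on a 62 mm radius: nut0 at +x, nut1 at +y, nut2 at -x, nut3 at -y, so 0 and 2 are opposite, 1 and 3 too.
- cover: The barrel's aluminium cover with the four dark washers under the nuts: 190 mm across on a black rubber gasket, its top 110 mm above the bench; black knob on its centre, 36 mm wide, top at 125 mm. Origin and axes as the barrel. It is fixed and takes a light press only, under 40 N.
- nut0: Brass hex nut 0 (turns with joint turn0), origin at its centre, half-way up: 24 mm across flats, 20 mm high, its underside 112 mm and its top 132 mm above the bench, on a 39 mm washer (2 mm thick); the stud's end (16 mm wide, look only) stands 4 mm above it. z up; x, and every 60 degrees from it, points square out of a flat and turns with the nut.
- turn0 (a joint): Tightening angle of nut 0 (rad), grows clockwise seen from above, starts within 0.12 of 0. Turning takes about 0.1 N m at first, 0.15 N m near the stop; the nut stays where it is left. At 1.00 the cover meets the barrel's rim: a hard stop. Firm on the stop: pulled up there with about 0.4 N m (0.3 to 0.6 is right; under 0.25 is slack, towards 1 strips the brass).
- nut1: Brass hex nut 1 (turns with joint turn1), origin at its centre, half-way up: 24 mm across flats, 20 mm high, its underside 112 mm and its top 132 mm above the bench, on a 39 mm washer (2 mm thick); the stud's end (16 mm wide, look only) stands 4 mm above it. z up; x, and every 60 degrees from it, points square out of a flat and turns with the nut.
- turn1 (a joint): Tightening angle of nut 1 (rad), grows clockwise seen from above, starts within 0.12 of 0. Turning takes about 0.1 N m at first, 0.15 N m near the stop; the nut stays where it is left. At 1.00 the cover meets the barrel's rim: a hard stop. Firm on the stop: pulled up there with about 0.4 N m (0.3 to 0.6 is right; under 0.25 is slack, towards 1 strips the brass).
- nut2: Brass hex nut 2 (turns with joint turn2), origin at its centre, half-way up: 24 mm across flats, 20 mm high, its underside 112 mm and its top 132 mm above the bench, on a 39 mm washer (2 mm thick); the stud's end (16 mm wide, look only) stands 4 mm above it. z up; x, and every 60 degrees from it, points square out of a flat and turns with the nut.
- turn2 (a joint): Tightening angle of nut 2 (rad), grows clockwise seen from above, starts within 0.12 of 0. Turning takes about 0.1 N m at first, 0.15 N m near the stop; the nut stays where it is left. At 1.00 the cover meets the barrel's rim: a hard stop. Firm on the stop: pulled up there with about 0.4 N m (0.3 to 0.6 is right; under 0.25 is slack, towards 1 strips the brass).
- nut3: Brass hex nut 3 (turns with joint turn3), origin at its centre, half-way up: 24 mm across flats, 20 mm high, its underside 112 mm and its top 132 mm above the bench, on a 39 mm washer (2 mm thick); the stud's end (16 mm wide, look only) stands 4 mm above it. z up; x, and every 60 degrees from it, points square out of a flat and turns with the nut.
- turn3 (a joint): Tightening angle of nut 3 (rad), grows clockwise seen from above, starts within 0.12 of 0. Turning takes about 0.1 N m at first, 0.15 N m near the stop; the nut stays where it is left. At 1.00 the cover meets the barrel's rim: a hard stop. Firm on the stop: pulled up there with about 0.4 N m (0.3 to 0.6 is right; under 0.25 is slack, towards 1 strips the brass).
- wrench_grip (a point): Middle of the red handle bar of the T-handled socket wrench (0.3 to 0.45 kg): bar 110 mm long (along x), 16 mm thick (y), 20 mm high, at the top of a 14 mm steel shank; z up along the shank. The socket's mouth is 95 mm below this point.
- wrench_foot (a point): Centre of the wrench's six-sided socket mouth; axes as wrench_grip. Socket 40 mm wide outside, 25.5 mm across flats inside (about 7 degrees of play either way on a nut), 28 mm deep, small lead-in; inner flats face along x and every 60 degrees from it. Fully on a nut the mouth rests on the washer, 112 mm above the bench; on top of a nut it does not match it stands 20 mm higher.
- block_floor (a point): Centre of the floor, 10 mm above the bench, of the pocket in the wooden wrench block (90 mm square, 45 mm high, fixed to the bench, place and yaw vary; x, y along its sides). The pocket is 50 mm square, 35 mm deep. The wrench starts standing in it on its socket, at any yaw, and goes back there.
- paste_jar: Bystander: white jar with black cap, 64 mm wide, 75 mm high; origin under its centre.
- spare_gasket: Bystander: flat black rubber ring, 100 mm across, 5 mm thick, lying on the bench; origin under its centre.
- red_carton: Bystander: red carton, 75 x 50 x 55 mm high; origin under its centre.
- marker: Bystander: white marker pen with black cap, 125 mm long along x, 16 mm thick, lying on the bench; origin under its middle.
- plate_stack: Bystander: stack of four machined handle plates, 110 x 30 x 16 mm high, along x; origin under its centre.
- caliper: Bystander: steel caliper, 150 x 50 x 9 mm, lying on the bench along x; origin under its beam's middle.
- wrench: The whole wrench; origin at the centre of its socket mouth, axes as wrench_grip.
Mind the look-alikes: they are no part of the job. What is shaped like the wrench but green or turquoise is not meant.

How it is judged (in metres and radians):
On the way, in this order (a step that is already met when the one before it is completed fails the run):
1. first pass done: every nut turned part of the way (between 0.3 and 0.85), none taken home yet (value of joint turn0 between 0.3 and 0.85 rad and value of joint turn1 between 0.3 and 0.85 rad and value of joint turn2 between 0.3 and 0.85 rad and value of joint turn3 between 0.3 and 0.85 rad), for 0.1 s.
2. second pass, first nut: on its stop (past 0.95) with the wrench pulling firm on it (contact force over 28 N, about 0.28 N m) (((value of joint turn0 above 0.95 rad and contact force between wrench and nut0 above 28 N) or (value of joint turn1 above 0.95 rad and contact force between wrench and nut1 above 28 N) or (value of joint turn2 above 0.95 rad and contact force between wrench and nut2 above 28 N) or (value of joint turn3 above 0.95 rad and contact force between wrench and nut3 above 28 N))), for 0.05 s.
3. second pass, second nut: an opposite pair on its stops, the wrench pulling firm on a nut at its stop (((value of joint turn0 above 0.95 rad and contact force between wrench and nut0 above 28 N) or (value of joint turn1 above 0.95 rad and contact force between wrench and nut1 above 28 N) or (value of joint turn2 above 0.95 rad and contact force between wrench and nut2 above 28 N) or (value of joint turn3 above 0.95 rad and contact force between wrench and nut3 above 28 N)) and (value of joint each of turn0, turn2 above 0.95 rad or value of joint each of turn1, turn3 above 0.95 rad)), for 0.05 s.
4. second pass, third nut: three nuts on their stops, the wrench pulling firm on a nut at its stop (((value of joint turn0 above 0.95 rad and contact force between wrench and nut0 above 28 N) or (value of joint turn1 above 0.95 rad and contact force between wrench and nut1 above 28 N) or (value of joint turn2 above 0.95 rad and contact force between wrench and nut2 above 28 N) or (value of joint turn3 above 0.95 rad and contact force between wrench and nut3 above 28 N)) and (value of joint each of turn0, turn1, turn2 above 0.95 rad or value of joint each of turn0, turn1, turn3 above 0.95 rad or value of joint each of turn0, turn2, turn3 above 0.95 rad or value of joint each of turn1, turn2, turn3 above 0.95 rad)), for 0.05 s.
5. second pass, fourth nut: all four nuts on their stops, the wrench pulling firm on a nut at its stop (((value of joint turn0 above 0.95 rad and contact force between wrench and nut0 above 28 N) or (value of joint turn1 above 0.95 rad and contact force between wrench and nut1 above 28 N) or (value of joint turn2 above 0.95 rad and contact force between wrench and nut2 above 28 N) or (value of joint turn3 above 0.95 rad and contact force between wrench and nut3 above 28 N)) and value of joint each of turn0, turn1, turn2, turn3 above 0.95 rad), for 0.05 s.
At the end, for the whole second after the job is handed in: All four nuts are firm on their stops (0.95 rad or more); the wrench stands upright (within 0.15 rad) on the floor of its block's pocket (mouth centre within 12 mm sideways and 16 mm in all of the floor's centre), at rest and let go (value of joint each of turn0, turn1, turn2, turn3 above 0.95 rad and horizontal distance between wrench_foot and block_floor below 0.012 m and distance between wrench_foot and block_floor below 0.016 m and angle between wrench_grip's own z axis and vertical below 0.15 rad and linear speed of wrench below 0.02 m/s); the robot touches nothing.
It fails at once if cross order broken: two neighbouring nuts tightened while the other two are not (((value of joint each of turn0, turn1 above 0.3 rad and value of joint each of turn2, turn3 below 0.3 rad) or (value of joint each of turn1, turn2 above 0.3 rad and value of joint each of turn3, turn0 below 0.3 rad) or (value of joint each of turn2, turn3 above 0.3 rad and value of joint each of turn0, turn1 below 0.3 rad) or (value of joint each of turn3, turn0 above 0.3 rad and value of joint each of turn1, turn2 below 0.3 rad)) or ((value of joint each of turn0, turn1 above 0.9 rad and value of joint each of turn2, turn3 below 0.9 rad) or (value of joint each of turn1, turn2 above 0.9 rad and value of joint each of turn3, turn0 below 0.9 rad) or (value of joint each of turn2, turn3 above 0.9 rad and value of joint each of turn0, turn1 below 0.9 rad) or (value of joint each of turn3, turn0 above 0.9 rad and value of joint each of turn1, turn2 below 0.9 rad))).
It fails at once if a nut taken home (past 0.85) while another has not had its first pass (below 0.3) (value of joint any of turn0, turn1, turn2, turn3 above 0.85 rad and value of joint any of turn0, turn1, turn2, turn3 below 0.3 rad).
It fails at once if a nut forced on its stop (over 110 N of contact, about 1 N m) or rammed (over 160 N), or the wrench leant on the cover (over 40 N) ((value of joint turn0 above 0.95 rad and contact force between wrench and nut0 above 110 N) or (value of joint turn1 above 0.95 rad and contact force between wrench and nut1 above 110 N) or (value of joint turn2 above 0.95 rad and contact force between wrench and nut2 above 110 N) or (value of joint turn3 above 0.95 rad and contact force between wrench and nut3 above 110 N) or contact force between wrench and barrel above 160 N or contact force between wrench and cover above 40 N).
It fails at once if the fingers or the arm touch the barrel or its nuts (more than 2 N) (contact force between any of the fingers, the arm and barrel above 2 N).
It fails at once if a bystander moved more than 30 mm (distance of any of paste_jar, spare_gasket, red_carton, marker, plate_stack, caliper from where it was at the start of the episode above 0.03 m).
It also fails if it takes over 72 s, if anything falls off the work surface, if the arm or the gripper's body presses on something with over 40 N, if the wrist force passes 120 N, or if a joint passes its speed limit or range.

## Working session

There is one attempt and no reset: what is moved stays moved. The work goes in short steps, each a Python script; the robot and the scene stay as the last script left them, time stands still between calls to the robot, and variables do not carry over. Pictures are saved under pics/ and viewed, about 8 in all and at most 12, crops included, and the job is handed in when it is done.

```bash
ls; mkdir -p pics
cat > h.py <<'E'
import numpy as np, cv2
from scipy.spatial.transform import Rotation as R
from workcell import ctrl, solver, grab_frame, calibration, workorder, outline_of, tip_of
def ray(c,px):
    K=np.array([[c['fx'],0,c['cx']],[0,c['fy'],c['cy']],[0,0,1.]])
    p=cv2.undistortPoints(np.array([[px]],float),K,np.array([c['k1'],0,0,0.]))[0,0]
    Rm=cv2.Rodrigues(np.array(c['rvec'],float))[0]; t=np.array(c['tvec'],float)
    return -Rm.T@t, Rm.T@np.array([p[0],p[1],1.])
def atz(c,px,z):
    o,d=ray(c,px); return o+d*(z-o[2])/d[2]
def proj(c,P):
    K=np.array([[c['fx'],0,c['cx']],[0,c['fy'],c['cy']],[0,0,1.]])
    return cv2.projectPoints(np.array(P,float).reshape(-1,1,3),np.array(c['rvec'],float),np.array(c['tvec'],float),K,np.array([c['k1'],0,0,0.]))[0].reshape(-1,2)
def down(yaw): # tool x down, jaw axis y at yaw in the world
    y=np.array([np.cos(yaw),np.sin(yaw),0]); x=np.array([0,0,-1.]); z=np.cross(x,y)
    return R.from_matrix(np.c_[x,y,z]).as_quat()
E
cat > a.py <<'E'
from h import *
print(ctrl.get_clock(),ctrl.get_position(),ctrl.get_eef_rot(),ctrl.get_contact_force(),ctrl.get_torque())
ims=[]
for n in ("top","side"):
    im=grab_frame(n); c=calibration(n); print(n,{k:np.round(v,3).tolist() for k,v in c.items()})
    ims.append(im)
    for q,z in (("barrel",0),("cover",0),("nut0",122),("wrench_grip",140),("wrench_foot",10),("block_floor",10)):
        for d in tip_of(n,q)[:5]: print(n,q,round(d['score'],2),np.round(d['xy'],1),np.round(atz(c,d['xy'],z)[:2],1))
    for d in outline_of(n,"nut0")[:5]: print(n,'nut mask',round(d['score'],2),np.round(d['xy'],1),d['mask'].sum(),np.round(atz(c,d['xy'],132)[:2],1))
for n,im in zip(("top","side"),ims): cv2.imwrite(f'pics/{n}0.png',cv2.resize(im[:,:,::-1],(800,600),interpolation=cv2.INTER_CUBIC))
E
python3 a.py
```

```text
pics
0.0 [241.35188829 682.77689573 230.12085737] [ 0.11873099  0.69701727 -0.12032899  0.69684346] [ 0.77574877 -0.78390366 -0.52217336] [ 0.02152895  0.03051356 -0.00294893]
top {'fx': 398.891, 'fy': 398.891, 'cx': 250.366, 'cy': 189.997, 'k1': 0.044, 'rvec': [2.175, -2.2, 0.048], 'tvec': [-37.778, 444.767, 1208.167]}
top barrel 0.75 [218.4 167. ] [517.6  55.6]
top barrel 0.25 [132.7 172.9] [502.3 321. ]
top barrel 0.18 [236. 168.] [513.8   1. ]
top cover 0.81 [221.  168.9] [511.6  47.5]
top nut0 0.6 [194.4 156.4] [534.2 111.3]
top nut0 0.5 [205.8 180.5] [466.2  79.8]
top nut0 0.48 [238.1 169.6] [495.6 -10.6]
top nut0 0.41 [226.8 141.1] [576.2  20.3]
top nut0 0.28 [130.7 171.9] [492.7 289. ]
top wrench_grip 0.73 [321.4 111.2] [ 652.1 -242.5]
top wrench_grip 0.68 [399.1 156. ] [ 525.  -450.2]
top wrench_grip 0.64 [342.3 279.8] [ 192.8 -288.5]
top wrench_foot 0.74 [318.9 122.6] [ 649.7 -256.2]
top wrench_foot 0.65 [337.7 276. ] [ 182.2 -302.7]
top wrench_foot 0.63 [382.7 162.6] [ 523.3 -447.2]
top wrench_foot 0.53 [334.7 170.9] [ 499.8 -301.5]
top block_floor 0.92 [335.6 167.8] [ 509
[... 681 characters left out ...]
 0.91 [306.5 239.4] [ 480.2 -325.3]
side wrench_grip 0.78 [345.4 212.7] [ 629.  -274.9]
side wrench_grip 0.69 [335.7 283.9] [ 499.3 -477.3]
side wrench_grip 0.6 [202.2 272.1] [ 174.8 -334.7]
side wrench_foot 0.93 [343.  227.3] [ 661.6 -247.9]
side wrench_foot 0.85 [306.  254.4] [ 503.9 -304.3]
side wrench_foot 0.83 [202.7 282.7] [ 173.  -298.9]
side wrench_foot 0.61 [333.3 295.1] [ 526.6 -456.9]
side wrench_foot 0.33 [280.2 113.9] [669.5 358.9]
side block_floor 0.63 [305.4 253.4] [ 503.6 -300.3]
side block_floor 0.2 [269.2 168.7] [517.4  74.8]
side nut mask 0.51 [274.4 138. ] 44 [542.  103.9]
side nut mask 0.37 [271.5 168.2] 53 [482.3 -30. ]
side nut mask 0.18 [240.7 124.1] 298 [450.3 211. ]
```

View pics/top0.png

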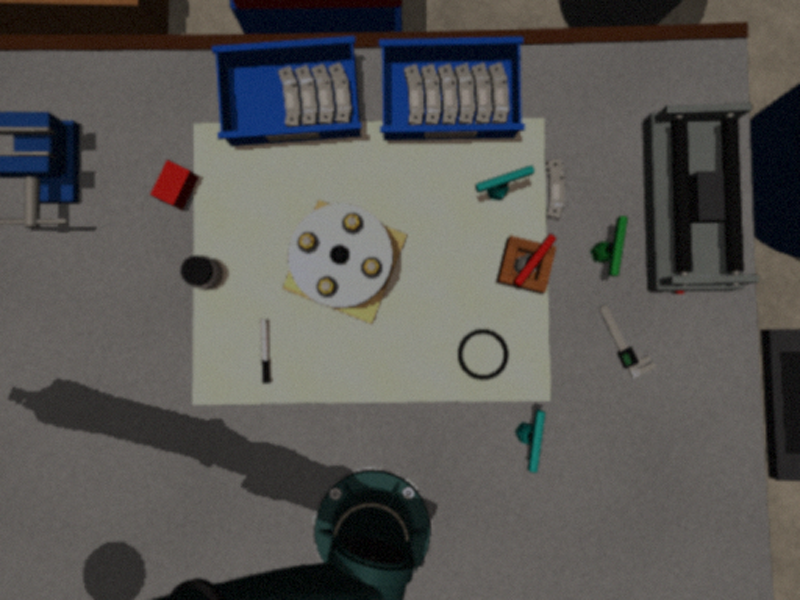

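View pics/side0.png

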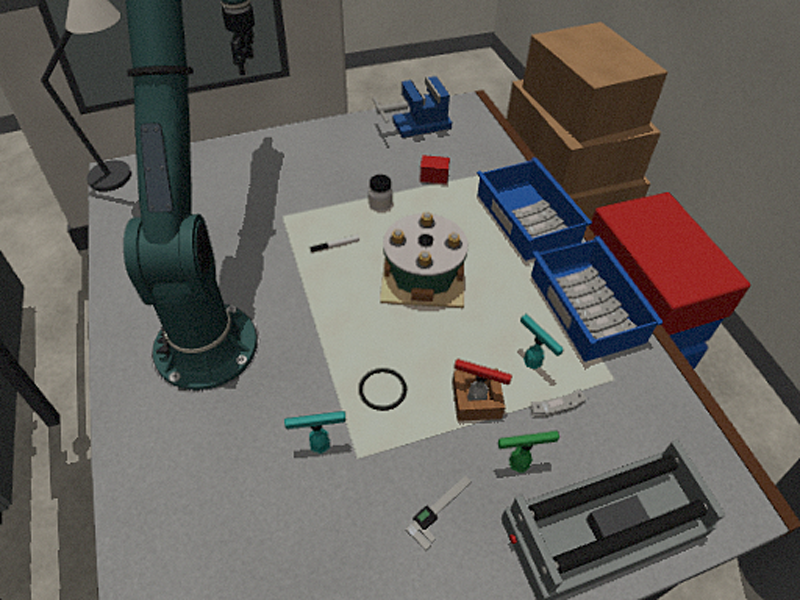

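```bash
cat > b.py <<'E'
from h import *
for p in ([515,50,200],[510,-304,90]):
    for a in range(-180,180,30):
        q=solver.ik(p,down(np.radians(a))); print(p,a,None if q is None else np.round(q,2).tolist())
q0=R.from_quat(ctrl.get_eef_rot()).as_matrix(); print(np.round(q0,2))
ctrl.move_ptp([480,50,380],down(np.radians(60))); 
c=calibration("wrist"); im=grab_frame("wrist"); print(ctrl.get_clock(),c)
cv2.imwrite('pics/w1.png',im[:,:,::-1]); np.save('w1.npy',im)
o,d=ray(c,[256,192]); print('cam',o, atz(c,[256,192],132))
for q,z in (("barrel",0),("cover",0),("nut0",122)):
    for e in tip_of("wrist",q)[:5]: print(q,round(e['score'],2),np.round(e['xy'],1),np.round(atz(c,e['xy'],z)[:2],1))
for e in outline_of("wrist","nut0")[:5]: print('mask',round(e['score'],2),np.round(e['xy'],1),e['mask'].sum(),np.round(atz(c,e['xy'],132)[:2],1))
E
python3 b.py
```

```text
[515, 50, 200] -180 [0.05, 0.39, -0.31, 2.09, 0.18, 0.68, 2.77]
[515, 50, 200] -150 [-0.97, 0.68, 1.19, 2.13, -0.83, 0.91, -1.9]
[515, 50, 200] -120 [-0.97, 0.68, 1.19, 2.13, -0.83, 0.91, -1.38]
[515, 50, 200] -90 [-0.76, 0.49, 0.79, 2.12, -0.52, 0.73, -1.2]
[515, 50, 200] -60 [-0.69, 0.45, 0.69, 2.12, -0.44, 0.71, -0.76]
[515, 50, 200] -30 [-0.61, 0.43, 0.57, 2.12, -0.36, 0.69, -0.32]
[515, 50, 200] 0 [-0.53, 0.41, 0.46, 2.12, -0.28, 0.68, 0.12]
[515, 50, 200] 30 [-0.45, 0.39, 0.34, 2.11, -0.21, 0.67, 0.56]
[515, 50, 200] 60 [-0.36, 0.38, 0.22, 2.11, -0.13, 0.66, 1.0]
[515, 50, 200] 90 [-0.27, 0.38, 0.11, 2.1, -0.07, 0.66, 1.45]
[515, 50, 200] 120 [-0.18, 0.38, -0.01, 2.1, 0.0, 0.66, 1.91]
[515, 50, 200] 150 [-0.06, 0.38, -0.16, 2.1, 0.09, 0.67, 2.34]
[510, -304, 90] -180 [-0.23, 1.01, 1.18, 2.03, -1.17, 1.02, -1.57]
[510, -304, 90] -150 [-0.23, 1.01, 1.18, 2.03, -1.17, 1.02, -1.05]
[510, -304, 90] -120 [-0.23, 1.01, 1.18, 2.03, -1.17, 1.02, -0.52]
[510, -304, 90] -90 [0.09, 0.69, 0.54, 2.02, -0.63, 0.6, -0.51]
[510, -304, 90] -60 [0.13, 0.68, 0.48, 2.02, -0.56, 0.58, -0.05]
[510, -
[... 531 characters left out ...]
: 316.6068114994917, 'cx': 255.9130166597316, 'cy': 194.3162668649212, 'k1': 0.02510751241903348, 'rvec': array([-2.51781355, -1.45717336, -0.19285828]), 'tvec': array([-284.31401664, -448.95414472,  419.48958032])}
cam [423.26978612  84.29727739 521.63440195] [511.38723321  34.14004247 132.        ]
barrel 0.81 [264.1 169.8] [514.7  48. ]
cover 0.6 [264.1 168.9] [513.4  48.7]
cover 0.54 [412.4  71.7] [495.5 319.8]
nut0 0.91 [316.  184.3] [543.4 105.3]
nut0 0.63 [276.  228.6] [571.2  30.8]
nut0 0.58 [259.5 139. ] [456.6  70.7]
mask 0.92 [223.4 195.3] 394 [494.5  -4.1]
mask 0.91 [262.6 137.3] 334 [455.9  75.3]
mask 0.86 [316.2 181.6] 392 [537.4 106.6]
mask 0.57 [272.5 234. ] 347 [571.8  24.5]
```

View pics/w1.png

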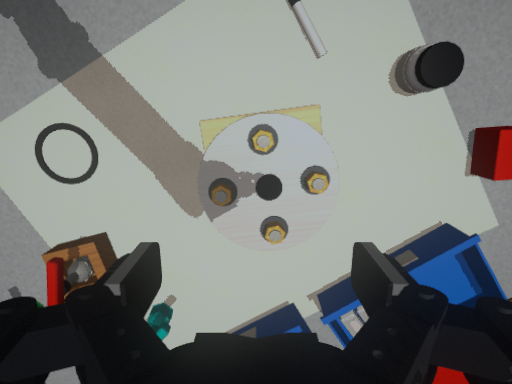

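```bash
cat > fit.py <<'E'
from h import *
from scipy.optimize import minimize
U=4
def hexpts(x,y,a,r=12/np.cos(np.pi/6)):
    t=a+np.pi/6+np.arange(6)*np.pi/3
    return np.c_[x+r*np.cos(t),y+r*np.sin(t)]
def sil(c,x,y,a,shape,off):
    h=hexpts(x,y,a); P=np.r_[np.c_[h,np.full(6,112)],np.c_[h,np.full(6,132)]]
    p=((proj(c,P)-off)*U+U/2-.5).astype(np.float32)
    m=np.zeros(shape,np.uint8); cv2.fillConvexPoly(m,np.round(cv2.convexHull(p)*16).astype(np.int32),1,shift=4)
    return m
def fitnut(c,im,xy,dbg=None):
    off=np.round(proj(c,[[*xy,122]])[0]).astype(int)-30
    crop=cv2.resize(im[off[1]:off[1]+60,off[0]:off[0]+60],None,fx=U,fy=U,interpolation=cv2.INTER_CUBIC)
    f=crop.astype(float); s=(f[...,0]-f[...,2])/(f.max(2)+20)   # saturation-like
    lim=cv2.threshold(np.clip(s*255,0,255).astype(np.uint8),0,255,cv2.THRESH_OTSU)[0]
    m=(s*255>lim).astype(np.uint8)
    n,l,st,ce=cv2.connectedComponentsWithStats(m)
    d=[ (np.hypot(*(ce[i]-120)) if st[i,4]>800 else 1e9) for i in range(1,n)]; k=1+int(np.argmin(d))
    m=(l==k).astype(np.uint8); hull=cv2.convexHull(cv2.findContours(m,cv2.RETR_EXTERNAL,cv2.CHAIN_APPROX_NONE)[0][0])
    m=np.zeros_like(m); cv2.fillConvexPoly(m,hull,1)
    def cost(v):
        r=sil(c,*v,m.shape,off); return 1-(r&m).sum()/max((r|m).sum(),1)
    best=None
    for a in np.radians(np.arange(0,60,10)):
        r=minimize(cost,[*xy,a],method='Nelder-Mead',options=dict(initial_simplex=np.array([[*xy,a],[xy[0]+4,xy[1],a],[xy[0],xy[1]+4,a],[*xy,a+.2]]),maxiter=150))
        if best is None or r.fun<best.fun: best=r
    p=np.array([cost([*best.x[:2],a]) for a in np.radians(np.arange(0,60,5))])
    o=crop.copy(); cv2.polylines(o,[((proj(c,np.c_[hexpts(*best.x),np.full(6,132)])-off)*U+1.5).astype(np.int32)],True,(255,0,0)); cv2.drawContours(o,cv2.findContours(m,0,1)[0],-1,(0,255,255),1)
    return best.x,best.fun,p,o
def barrelfit(xys):
    # 4 nut centres, order by angle -> centre, yaw mod 90
    c=np.mean(xys,0); a=np.arctan2(*(xys-c).T[::-1]); z=np.exp(4j*a).mean()
    return c,np.angle(z)/4,np.hypot(*(xys-c).T)
E
cat > c.py <<'E'
from fit import *
ctrl.move_ptp([478,72,255],down(np.radians(60))); ctrl.dwell(.2)
c=calibration("wrist"); im=grab_frame("wrist"); print(ctrl.get_clock())
np.save('w2.npy',im); import pickle; pickle.dump(c,open('w2.pkl','wb'))
for d in outline_of("wrist","nut0"): print(d['score'],atz(c,d['xy'],130)[:2])
g=np.array([[494.5,-4],[456,75],[537.5,106],[572,25.]]); X=[];os=[]
for q in g:
    x,f,p,o=fitnut(c,im,q); X.append(x); os.append(o); print(np.round(x[:2],1),round(np.degrees(x[2])%60,1),round(f,3),np.round(p,2))
print(barrelfit(np.array(X)[:,:2]))
big=np.zeros((600,800,3),np.uint8); big[:240,:480]=np.hstack(os[:2]); big[240:480,:480]=np.hstack(os[2:]); big[:240,480:800]=cv2.resize(im,(320,240))
cv2.imwrite('pics/c.png',big[:480,:,::-1])
E
python3 c.py
```

```text
4.3333
0.94 [457.74820114  72.1002393 ]
0.91 [535.95144084 106.40930881]
0.68 [571.26993002  28.08412534]
0.59 [490.07448636  -7.89188612]
[493.3  -7.3] 0.7 0.012 [0.02 0.03 0.06 0.08 0.1  0.11 0.12 0.12 0.11 0.09 0.06 0.04]
[459.9  73.2] 15.3 0.018 [0.1  0.08 0.04 0.02 0.04 0.07 0.1  0.11 0.12 0.12 0.12 0.11]
[540.5 107.2] 17.5 0.022 [0.09 0.08 0.06 0.03 0.03 0.05 0.08 0.1  0.11 0.11 0.11 0.1 ]
[574.1  26.5] 44.4 0.02 [0.09 0.1  0.1  0.1  0.1  0.09 0.07 0.06 0.03 0.02 0.04 0.06]
(array([516.95033404,  49.89959602]), np.float64(-0.389688031910988), array([61.91383487, 61.62986769, 61.97915846, 61.79500096]))
```

View pics/c.png

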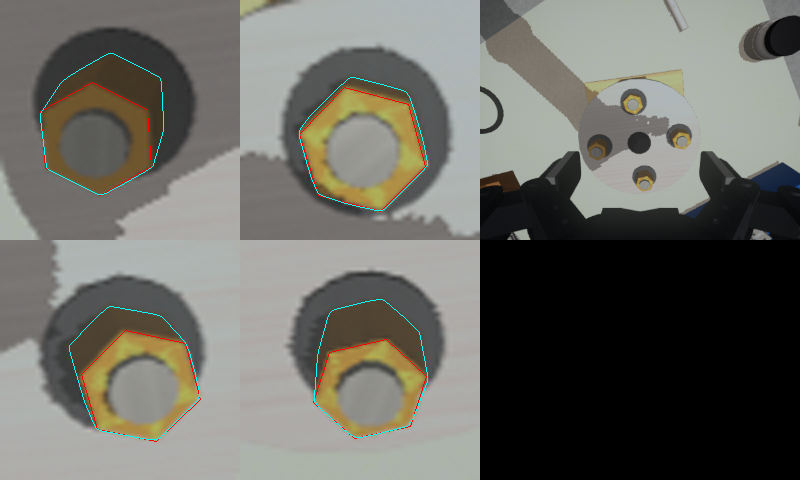

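```bash
cat > d.py <<'E'
from fit import *
import pickle
ctrl.move_ptp([470,-265,300],down(np.radians(52))); ctrl.dwell(.2)
c=calibration("wrist"); im=grab_frame("wrist"); print(ctrl.get_clock())
np.save('w3.npy',im); pickle.dump(c,open('w3.pkl','wb'))
for q,z in (("wrench_grip",105),("wrench_foot",10),("block_floor",10)):
    for d in tip_of("wrist",q)[:3]: print(q,round(d['score'],2),d['xy'],np.round(atz(c,d['xy'],z)[:2],1))
def box(c,x,y,a,L,W,z0,z1):
    ca,sa=np.cos(a),np.sin(a)
    P=[[x+ca*u*L/2-sa*v*W/2,y+sa*u*L/2+ca*v*W/2,z] for u in(-1,1) for v in(-1,1) for z in(z0,z1)]
    p=((proj(c,P)*U+1.5)).astype(np.float32); m=np.zeros((384*U,512*U),np.uint8)
    cv2.fillConvexPoly(m,np.round(cv2.convexHull(p)*16).astype(np.int32),1,shift=4); return m
f=cv2.resize(im,None,fx=U,fy=U,interpolation=cv2.INTER_CUBIC).astype(int); r,g,b=f[...,0],f[...,1],f[...,2]
red=((r>2.5*g)&(r>2.5*b)&(r>60)).astype(np.uint8)
n,l,st,ce=cv2.connectedComponentsWithStats(red); e=proj(c,[[510,-304,105]])[0]*U
k=1+np.argmin([np.hypot(*(ce[i]-e)) if st[i,4]>2000 else 1e9 for i in range(1,n)]); red=(l==k).astype(np.uint8); print('red',st[k]/U)
def fit(m,x0,args,ign=None):
    def cost(v):
        s=box(c,*v,*args)
        A=(s&m).sum(); B=(s|m) if ign is None else (s|m)&~ign
        return 1-A/B.sum()
    x0=np.array(x0); S=np.array([x0,x0+[6,0,0],x0+[0,6,0],x0+[0,0,.15]])
    return minimize(cost,x0,method='Nelder-Mead',options=dict(initial_simplex=S,maxiter=120))
w=fit(red,[509,-304,-.66],(110,16,95,115)); print('bar',w.x[:2],np.degrees(w.x[2]),w.fun)
w2=fit(red,[509,-304,-.66],(110,16,95,115)); 
o=im.copy()
m=box(c,*w.x,110,16,95,115); m=cv2.resize(m,(512,384),interpolation=0)
cv2.drawContours(o,cv2.findContours(m,0,1)[0],-1,(0,255,255),1)
cv2.imwrite('pics/d.png',o[:,:,::-1])
E
python3 d.py
```

```text
5.9167
wrench_grip 0.89 [356.6, 285.2] [ 651.6 -251.8]
wrench_grip 0.84 [246.8, 216.3] [ 504.  -301.4]
wrench_grip 0.71 [163.2, 297.7] [ 523.3 -444.2]
wrench_foot 0.9 [338.3, 250.7] [ 653.1 -250. ]
wrench_foot 0.74 [181.6, 264.4] [ 527.8 -447.5]
wrench_foot 0.63 [247.9, 195.7] [ 504.9 -303.4]
block_floor 0.92 [245.2, 193.3] [ 499.8 -304.2]
red [ 239.75  169.25   14.     94.25 4792.  ]
bar [ 505.17854476 -302.7763719 ] -38.82261899872677 0.18930806970055825
```

View pics/d.png

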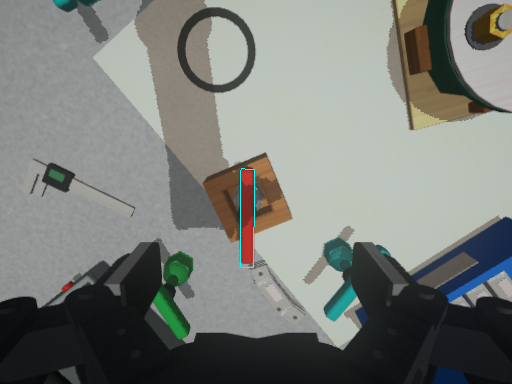

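```bash
cat > e.py <<'E'
from h import *
q=down(np.radians(51.2)); P=[505.2,-302.8]
ctrl.set_gripper(50); ctrl.move_ptp([*P,150],q); ctrl.servo_line([*P,86],v=120)
print(ctrl.get_clock(),ctrl.get_position(),ctrl.get_contact_force(),ctrl.get_torque())
ctrl.set_gripper(0,100); print('w',ctrl.get_gripper_width(),ctrl.get_clock(),ctrl.get_position(),ctrl.get_contact_force())
g=ctrl.get_position(); np.save('grasp.npy',g)
ctrl.servo_line([P[0],P[1],88],v=20); print(ctrl.get_position(),ctrl.get_contact_force(),ctrl.get_torque())
ctrl.servo_line([P[0],P[1],175],v=200); ctrl.dwell(.1)
print(ctrl.get_clock(),ctrl.get_position(),R.from_quat(ctrl.get_eef_rot()).as_matrix().round(3).tolist(),ctrl.get_contact_force(),ctrl.get_torque(),ctrl.get_gripper_width())
E
python3 e.py
```

```text
7.8667 [ 505.78646632 -303.18781541   86.91902261] [-0.07464239  0.29834978 -0.05962542] [-0.04585467 -0.0344059   0.08287214]
w 14.274115133563988 8.275 [ 505.66921254 -303.34201153   86.99346444] [-0.20811026  0.27261993  5.97564349]
[ 504.75834471 -302.2104622    87.52385744] [ 0.23791295 -0.54155974 -3.72628716] [ 0.00408334 -0.01156223  0.01656253]
9.2083 [ 503.95962122 -301.60662804  173.22262781] [[-0.003, 0.626, 0.78], [0.002, 0.78, -0.626], [-1.0, -0.0, -0.004]] [-0.79595152 -0.43041921 -3.80081669] [ 0.05994925 -0.01790847 -0.01514898] 14.610621808041591
```

```bash
cat > v.py <<'E'
from h import *
import json,os
N={'A':[493.3,-7.3,.7],'B':[459.9,73.2,15.3],'C':[540.5,107.2,17.5],'D':[574.1,26.5,44.4]}
ZO=77.0  # tcp z - mouth z
S=json.load(open('st.json')) if os.path.exists('st.json') else dict(off=-0.7,corr=[0,0],yaw={k:np.radians(v[2]) for k,v in N.items()})
def save(): json.dump(S,open('st.json','w'))
def yawof():
    y=R.from_quat(ctrl.get_eef_rot()).as_matrix()[:,1]; return np.arctan2(y[1],y[0])
def wrap(a): return (a+np.pi)%(2*np.pi)-np.pi
def tcp(xy,jy): # tcp for a wanted foot position; tool z = (sin jy,-cos jy)
    return np.array(xy)+S['corr']-S['off']*np.array([np.sin(jy),-np.cos(jy)])
class Cmd: pass
def goto(k,jy,zm=143):
    p=np.array([*tcp(N[k][:2],jy),zm+ZO]); t=p.copy(); y=jy
    ctrl.move_ptp(t,down(y)); ctrl.dwell(.05)
    for i in range(2):
        e=p-ctrl.get_position(); ey=wrap(jy-yawof())
        t=t+e; y=y+ey
        if i==0 or np.hypot(*e[:2])>.4: ctrl.servo_line(t,down(y),v=60)
    print(k,'hover err',np.round(p-ctrl.get_position(),2),round(wrap(jy-yawof()),4),ctrl.get_clock())
    return t,y
def lower(t,zm0=143,zm1=115,st=4,lim=12):
    t=t.copy(); F0=ctrl.get_contact_force(); T0=ctrl.get_torque()
    z=zm0; ok=True
    while z>zm1:
        d=min(st,z-zm1); z-=d; t[2]-=d; ctrl.servo_line(t,v=80)
        F=ctrl.get_contact_force()-F0
        if F[2]>lim or np.hypot(*F[:2])>20: ok=False; break
    print('low',ok,z,np.round(ctrl.get_position(),2),np.round(F,1),np.round(ctrl.get_torque()-T0,3),ctrl.get_clock())
    return ok,t,F0,T0
E
cat > f.py <<'E'
from v import *
k='A'; jy=S['yaw'][k]+np.pi/6
p=ctrl.get_position(); ctrl.servo_line([p[0],p[1],232],v=250)
t,y=goto(k,jy); ok,t,F0,T0=lower(t)
print(t,y)
json.dump(dict(t=list(t),y=y,F0=list(F0),T0=list(T0),ok=ok),open('cur.json','w'))
if ok:
    for i in range(3):
        y-=.06; c0=ctrl.get_clock(); ctrl.servo_line(t,down(y),v=60); print(round(ctrl.get_clock()-c0,3),round(yawof(),3),np.round(ctrl.get_contact_force()-F0,1),np.round(ctrl.get_torque()-T0,3))
json.dump(dict(t=list(t),y=y,F0=list(F0),T0=list(T0),ok=ok),open('cur.json','w')); save()
E
python3 f.py
```

```text
A hover err [ 0.18 -0.58  0.06] -0.001 11.2667
low True 115 [494.33  -8.24 191.63] [ 3.1 -5.3 -3. ] [-1.534 -0.804  0.047] 13.0167
[493.45610682  -7.06191096 191.91738977] 0.5372757139835653
0.25 0.477 [ 1.6 -5.7 -0.9] [-1.668 -0.69   0.053]
0.25 0.417 [ 1.9 -6.5 -0.3] [-1.785 -0.68   0.131]
0.25 0.356 [ 2.4 -6.3  0.7] [-1.873 -0.482  0.037]
```

```bash
cat >> v.py <<'E'
def lower(t,zm0=143,lim=14,lat=20):
    t=t.copy(); F0=ctrl.get_contact_force(); T0=ctrl.get_torque(); ok=True
    for zm in (134,130,126,115):
        t[2]-=zm0-zm; zm0=zm; ctrl.servo_line(t,v=60 if zm>120 else 80)
        F=ctrl.get_contact_force()-F0
        if F[2]>lim or np.hypot(*F[:2])>lat: ok=False; break
    print('low',ok,zm,np.round(ctrl.get_position(),2),np.round(F,1),np.round(ctrl.get_torque()-T0,3),ctrl.get_clock())
    return ok,t,F0,T0
def turn1(k,t,y,yend,F0,T0,step=.15):
    while y-yend>1e-3:
        y-=min(step,y-yend); ctrl.servo_line(t,down(y),v=60)
        F=ctrl.get_contact_force()-F0; M=ctrl.get_torque()-T0
        print(' ',round(yawof(),3),np.round(F,1),np.round(M[2],3),end=';')
        if M[2]>.35: print('FIRM?'); break
    a=yawof(); S['yaw'][k]=a+.12-np.pi/6; save(); print('end yaw',round(a,3),ctrl.get_clock())
    return y
def leave(t,y,back=.12,zm=143):
    y+=back; ctrl.servo_line(t,down(y),v=60)
    t=t.copy(); t[2]+=zm-115; ctrl.servo_line(t,v=150); print('up',np.round(ctrl.get_position(),1),ctrl.get_contact_force().round(1),ctrl.get_clock())
E
cat > g.py <<'E'
from v import *
c=json.load(open('cur.json')); t=np.array(c['t']); F0=np.array(c['F0']);T0=np.array(c['T0'])
y=turn1('A',t,c['y'],np.radians(.7)+np.pi/6-.65,F0,T0); leave(t,y)
S['corr']=[.7,-.5]; save()
for k in 'C':
    jy=S['yaw'][k]+np.pi/6; print(k,jy); t,y=goto(k,jy); ok,t,F0,T0=lower(t)
    json.dump(dict(k=k,t=list(t),y=y,F0=list(F0),T0=list(T0),ok=ok),open('cur.json','w'))
    if not ok: break
    y=turn1(k,t,y,jy-.65,F0,T0); leave(t,y)
E
python3 g.py
```

```text
0.206 [ 0.6 -5.9  1.6] 0.017;  0.056 [ 1.4 -6.6  1.9] 0.011;  -0.094 [ 0.7 -6.5  0.9] 0.067;  -0.115 [ 1.  -5.8  1.7] 0.084;end yaw -0.115 14.9167
up [492.5  -5.4 219.4] [-0.4 -0.7 -3.8] 15.5167
C 0.8290313946973065
C hover err [ 0.23 -1.05  0.1 ] -0.0019 16.625
low True 115 [542.04 106.48 191.42] [ 1.8 -2.9 -1.3] [-0.964 -0.311  0.051] 17.7083
  0.681 [ 2.  -5.2  0.1] -0.028;  0.531 [ 0.7 -5.2  0.4] -0.064;  0.381 [ 1.6 -5.6  1.1] -0.04;  0.231 [ 0.9 -6.2  0.4] -0.019;  0.179 [ 0.3 -5.3  0.8] 0.01;end yaw 0.179 19.1583
up [542.  109.4 220.3] [-0.1 -0.4 -3.9] 19.7583
```

```bash
cat > k.py <<'E'
from fit import *
import v
ctrl.move_ptp([462,100,290],down(.9)); ctrl.dwell(.15)
c=calibration("wrist"); im=grab_frame("wrist"); print(ctrl.get_clock(),ctrl.get_position())
os=[]
for k in 'ACBD':
    try: x,f,p,o=fitnut(c,im,np.array(v.N[k][:2])); os.append(o); print(k,np.round(x[:2],1),round(np.degrees(x[2])%60,1),round(f,3),'exp',round(np.degrees(v.S['yaw'][k])%60,1))
    except Exception as e: print(k,e)
big=np.zeros((480,800,3),np.uint8); 
for i,o in enumerate(os): big[i//2*240:i//2*240+240,i%2*240:i%2*240+240]=o[:240,:240]
big[:240,480:]=cv2.resize(im,(320,240)); cv2.imwrite('pics/k.png',big[:,:,::-1])
E
python3 k.py
```

```text
20.4667 [462.21812668 100.38584561 289.10493902]
A [493.   -7.4] 32.9 0.155 exp 30.3
C [540.4 107.2] 48.1 0.019 exp 47.2
B [462.1  75. ] 5.0 0.71 exp 15.3
D [571.1  13.8] 21.6 0.713 exp 44.4
```

View pics/k.png

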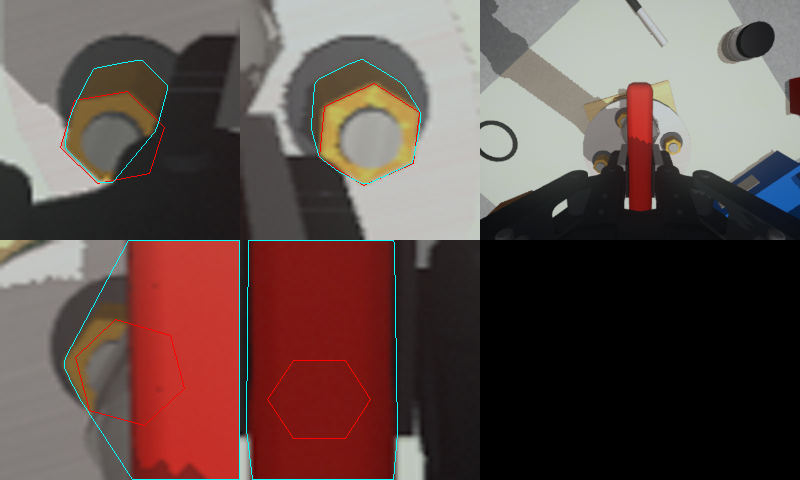

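```bash
cat > g2.py <<'E'
from v import *
S['corr']=[.8,-1.3]; save()
p=ctrl.get_position()
for k in 'BD':
    jy=S['yaw'][k]+np.pi/6; t,y=goto(k,jy); ok,t,F0,T0=lower(t)
    json.dump(dict(k=k,t=list(t),y=y,F0=list(F0),T0=list(T0),ok=ok),open('cur.json','w'))
    if not ok: break
    y=turn1(k,t,y,jy-.65,F0,T0); leave(t,y)
E
python3 g2.py
```

```text
B hover err [0.82 0.66 0.85] 0.0011 21.4167
low True 115 [460.72  70.69 190.63] [ 2.3 -0.1  0.2] [ 0.168 -0.467 -0.103] 22.5083
  0.642 [ 2.9  1.6 -0.2] -0.032;  0.493 [2.9 1.2 1.2] -0.013;  0.344 [2.6 1.8 0.9] -0.028;  0.194 [2.2 1.8 1.5] 0.008;  0.143 [1.5 0.8 2.2] -0.005;end yaw 0.143 23.9583
up [459.3  70.7 218.7] [-0.  -0.4 -3.4] 24.5583
D hover err [0.27 0.4  0.18] 0.0004 26.025
low True 115 [575.87  24.7  191.43] [0.2 2.  0.3] [ 0.193 -0.293  0.05 ] 27.1083
  1.151 [ 2.6 -0.   0.7] 0.001;  1.002 [1.7 0.2 1.8] 0.037;  0.852 [2.3 0.8 2.3] 0.05;  0.702 [2.9 0.3 1.8] 0.055;  0.651 [1.8 0.2 3.6] -0.035;end yaw 0.651 28.5583
up [575.   24.6 219.9] [-0.2  0.1 -3.4] 29.1583
```

```bash
cat >> v.py <<'E'
def rd(F0,T0,n=12):
    F=np.mean([ctrl.get_contact_force() for _ in range(n)],0)-F0; M=np.mean([ctrl.get_torque() for _ in range(n)],0)-T0
    return F,M
def firm(k,t,y,F0,T0,coarse=.40,fine=.015,goal=.40,maxturn=.95):
    y0=y; c0=ctrl.get_clock(); log=[]
    T0=np.array(T0)
    def go(d):
        nonlocal y
        y-=d; ctrl.servo_line(t,down(y),v=60); F,M=rd(F0,T0); log.append((round(y0-y,3),round(wrap(y-yawof()),3),round(M[2],3),np.round(F,1).tolist(),round(ctrl.get_clock()-c0,2))); return M[2]
    m=0
    while y0-y<coarse-1e-6 and m<.3: m=go(.1)
    while y0-y<maxturn and m<goal-.02:
        m=go(fine if m<.2 else min(fine,.006))
    ctrl.dwell(.15); F,M=rd(F0,T0)
    for l in log[:4]+log[4::4]+log[-7:]: print('  ',*l)
    print(k,'final Mz',M.round(3),F.round(1),'yaw',yawof(),'turned',y0-y,ctrl.get_clock())
    return y,M[2]
def second(k,**a):
    jy=wrap(S['yaw'][k]+np.pi/6); t,y=goto(k,jy); ok,t,F0,T0=lower(t)
    json.dump(dict(k=k,t=list(t),y=y,F0=list(F0),T0=list(T0),ok=ok),open('cur.json','w'))
    if not ok: raise SystemExit
    y,m=firm(k,t,y,F0,T0,**a)
    json.dump(dict(k=k,t=list(t),y=y,F0=list(F0),T0=list(T0),ok=ok),open('cur.json','w'))
    return t,y,m
E
python3 -c "
from v import *
second('D')"
```

```text
D hover err [ 0.34 -0.08  0.06] -0.0001 29.9583
low True 115 [575.47  24.53 191.49] [ 2.3 -0.8  0.9] [-0.222 -0.294 -0.088] 31.0417
   0.1 -0.002 0.118 [2.7, -0.8, 0.1] 0.25
   0.2 -0.003 0.006 [2.7, -1.8, 1.1] 0.5
   0.3 -0.004 0.046 [0.9, -2.1, 2.3] 0.75
   0.4 -0.004 0.011 [2.5, -2.8, 2.3] 1.0
   0.415 -0.001 0.158 [2.1, -3.9, 3.3] 1.25
   0.475 0.0 0.086 [1.3, -4.0, 4.7] 2.25
   0.535 0.0 0.151 [1.3, -5.5, 5.0] 3.25
   0.595 0.0 0.115 [1.1, -3.8, 5.7] 4.25
   0.628 -0.001 0.408 [1.8, -5.1, 5.3] 5.25
   0.565 0.0 0.124 [2.3, -5.3, 5.7] 3.75
   0.58 0.0 0.069 [1.2, -4.4, 5.2] 4.0
   0.595 0.0 0.115 [1.1, -3.8, 5.7] 4.25
   0.61 -0.0 0.233 [0.8, -4.6, 5.9] 4.5
   0.616 -0.001 0.288 [0.1, -5.3, 5.4] 4.75
   0.622 -0.001 0.33 [0.9, -4.2, 5.9] 5.0
   0.628 -0.001 0.408 [1.8, -5.1, 5.3] 5.25
D final Mz [-1.462 -0.106  0.407] [ 0.5 -4.8  5.9] yaw 0.14490727077087878 turned 0.6280000000000001 36.4417
```

```bash
sed -i 's/def lower(t,zm0=143,lim=14,lat=20):/&\n    ctrl.dwell(.04)/; s/F0=ctrl.get_contact_force(); T0=ctrl.get_torque(); ok=True/F0,T0=rd(0,0); ok=True/; s/m=go(.1)/m=go(.15)/; s/min(fine,.006)/min(fine,.01)/; s/coarse=.40,fine=.015/coarse=.45,fine=.03/' v.py
cat > s.py <<'E'
from v import *
import sys
c=json.load(open('cur.json')); leave(np.array(c['t']),c['y'],back=.16)
second(sys.argv[1])
E
python3 s.py B
```

```text
up [574.6  27.2 219.7] [-0.1 -0.3 -4.4] 37.0833
B hover err [ 0.95 -0.36  0.2 ] -0.0009 38.1917
low True 115 [460.13  71.36 191.6 ] [ 0.7 -0.9 -0.4] [-0.318 -0.261  0.016] 39.325
   0.15 -0.002 0.033 [0.8, -3.6, 1.8] 0.3
   0.3 -0.004 0.024 [0.2, -3.4, 2.0] 0.6
   0.45 -0.004 0.122 [0.2, -4.2, 2.3] 0.9
   0.48 -0.002 0.124 [-1.0, -4.5, 3.8] 1.15
   0.51 -0.001 0.066 [-0.6, -4.6, 4.0] 1.4
   0.3 -0.004 0.024 [0.2, -3.4, 2.0] 0.6
   0.45 -0.004 0.122 [0.2, -4.2, 2.3] 0.9
   0.48 -0.002 0.124 [-1.0, -4.5, 3.8] 1.15
   0.51 -0.001 0.066 [-0.6, -4.6, 4.0] 1.4
   0.54 -0.001 0.153 [-0.5, -4.0, 3.9] 1.65
   0.57 -0.002 0.345 [-0.1, -4.5, 4.4] 1.9
   0.58 -0.003 0.461 [-1.3, -4.7, 3.9] 2.15
B final Mz [-1.43   0.281  0.427] [-1.3 -5.2  3.8] yaw -0.3124931313157914 turned 0.58 41.625
```

```bash
python3 s.py A
```

```text
up [460.3  73.5 220.1] [-1.3  0.1 -4. ] 42.2667
A hover err [ 0.01  0.94 -0.22] 0.0015 43.2583
low True 115 [494.16 -10.6  191.72] [1.2 0.2 0.8] [ 0.017 -0.012 -0.021] 44.3917
   0.15 -0.003 -0.035 [-1.0, 0.6, 2.0] 0.3
   0.3 -0.004 0.057 [-2.0, -0.1, 2.7] 0.6
   0.45 -0.005 0.086 [-1.7, 0.2, 2.2] 0.9
   0.48 -0.002 0.039 [-2.9, 0.5, 3.3] 1.15
   0.51 -0.001 0.059 [-4.1, 1.3, 2.6] 1.4
   0.63 -0.001 0.103 [-5.0, 1.0, 3.8] 2.4
   0.51 -0.001 0.059 [-4.1, 1.3, 2.6] 1.4
   0.54 -0.001 0.068 [-5.6, 1.6, 4.0] 1.65
   0.57 -0.0 0.031 [-5.7, 0.5, 3.1] 1.9
   0.6 -0.0 0.056 [-5.6, 1.7, 3.3] 2.15
   0.63 -0.001 0.103 [-5.0, 1.0, 3.8] 2.4
   0.66 -0.002 0.314 [-4.2, 1.5, 3.4] 2.65
   0.67 -0.003 0.495 [-6.1, 1.0, 3.7] 2.9
A final Mz [0.225 1.559 0.427] [-4.9  0.5  2.7] yaw -0.663575373484235 turned 0.6700000000000002 47.4417
```

```bash
python3 s.py C
```

```text
up [497.2 -10.9 221.4] [-1.   0.3 -4.1] 48.0833
C hover err [-0.06 -1.02  0.01] -0.0021 49.2
low True 115 [541.35 105.62 191.18] [ 0.7 -2.6 -0.9] [-0.895 -0.157 -0.019] 50.3333
   0.15 -0.002 0.031 [-0.1, -3.7, -0.4] 0.3
   0.3 -0.002 -0.002 [-0.9, -3.3, 1.4] 0.6
   0.45 -0.002 -0.012 [-1.0, -4.3, 1.1] 0.9
   0.48 -0.002 0.061 [-0.8, -4.0, 1.5] 1.15
   0.51 -0.002 0.013 [-1.9, -4.2, 1.4] 1.4
   0.63 -0.005 0.512 [-2.4, -4.1, 2.0] 2.4
   0.45 -0.002 -0.012 [-1.0, -4.3, 1.1] 0.9
   0.48 -0.002 0.061 [-0.8, -4.0, 1.5] 1.15
   0.51 -0.002 0.013 [-1.9, -4.2, 1.4] 1.4
   0.54 -0.002 0.009 [-1.6, -4.0, 1.7] 1.65
   0.57 -0.003 0.092 [-1.8, -5.1, 1.0] 1.9
   0.6 -0.004 0.171 [-2.2, -5.0, 2.0] 2.15
   0.63 -0.005 0.512 [-2.4, -4.1, 2.0] 2.4
C final Mz [-1.506  0.511  0.423] [-1.7 -4.8  0.9] yaw -0.3234438165273335 turned 0.63 52.8833
```

```bash
cat > r.py <<'E'
from v import *
c=json.load(open('cur.json')); leave(np.array(c['t']),c['y'],back=.16)
jy=np.radians(51.2); g=np.load('grasp.npy'); p=np.array([g[0],g[1],230]); 
ctrl.move_ptp(p,down(jy)); t=np.array([g[0],g[1],135.]); ctrl.servo_line(t,v=200); ctrl.dwell(.05)
w=t.copy()
for i in range(2):
    t=t+w-ctrl.get_position(); ctrl.servo_line(t,v=60)
print('err',w-ctrl.get_position(),ctrl.get_clock())
F0,_=rd(0,0)
for z in (120,100,92,89,87.5,86.5,85.5):
    t[2]-=w[2]-z; w[2]=z; ctrl.servo_line(t,v=100 if z>90 else 30); F,_=rd(F0,0); print(z,ctrl.get_position().round(1),F.round(1))
    if F[2]>3 or np.hypot(*F[:2])>12: break
print(ctrl.get_clock(),ctrl.get_gripper_width())
np.save('rel.npy',t)
E
python3 r.py
```

```text
up [542.5 108.3 220.5] [ 0.2  0.  -4.1] 53.525
err [ 0.12705177 -0.11948548  0.72025807] 56.225
120 [ 504.6 -302.6  118.3] [-0.3 -0.9 -0.2]
100 [ 504.8 -302.9   98.5] [-0.  -0.6 -0. ]
92 [ 505.  -302.9   90.7] [ 0.  -1.1  0.5]
89 [ 505.2 -303.    87.9] [ 0.1 -0.6 -0.4]
87.5 [ 505.6 -303.4   87.1] [ 0.6 -0.4  5.6]
57.625 14.32644877331831
```

Seated on the pocket floor at the same height as at pickup. I'll release, back off straight up and look.

```bash
cat > q.py <<'E'
from fit import *
import v
p=ctrl.get_position(); ctrl.set_gripper(45); ctrl.servo_line([p[0],p[1],160],v=120)
print(ctrl.get_clock(),ctrl.get_contact_force())
ctrl.move_ptp([470,-200,320],down(np.radians(52))); ctrl.dwell(.1)
c=calibration("wrist"); im=grab_frame("wrist"); s=grab_frame("side"); cs=calibration("side")
for n,cc in (("wrist",c),("side",cs)):
    for qn,z in (("wrench_grip",105),("wrench_foot",10),("block_floor",10)):
        try: print(n,qn,[(round(d['score'],2),np.round(atz(cc,d['xy'],z)[:2],1).tolist()) for d in tip_of(n,qn)[:4]])
        except Exception as e: print(e)
u,w_=proj(cs,[[505,-303,60]])[0].astype(int)
o=np.hstack([im,cv2.resize(s[w_-48:w_+48,u-36:u+36],(288,384),interpolation=cv2.INTER_CUBIC)]); cv2.imwrite('pics/q.png',o[:,:,::-1]); print(ctrl.get_clock())
E
python3 q.py
```

```text
58.7833 [-1.31637875 -0.3098189   0.25312983]
wrist wrench_grip [(0.92, [185.8, -294.3]), (0.89, [650.9, -250.9]), (0.67, [499.7, -303.2])]
wrist wrench_foot [(0.85, [505.6, -300.1]), (0.72, [654.2, -246.9]), (0.61, [185.8, -291.4]), (0.53, [527.4, -444.9])]
wrist block_floor [(0.6, [500.5, -300.5])]
side wrench_grip [(0.86, [497.7, -296.9]), (0.69, [176.8, -307.8]), (0.63, [521.2, -446.4]), (0.59, [634.5, -256.0])]
side wrench_foot [(0.97, [499.3, -307.3]), (0.87, [527.1, -456.0]), (0.77, [660.4, -255.5]), (0.56, [323.2, -225.8])]
side block_floor [(0.87, [503.1, -292.5])]
60.0833
```

View pics/q.png

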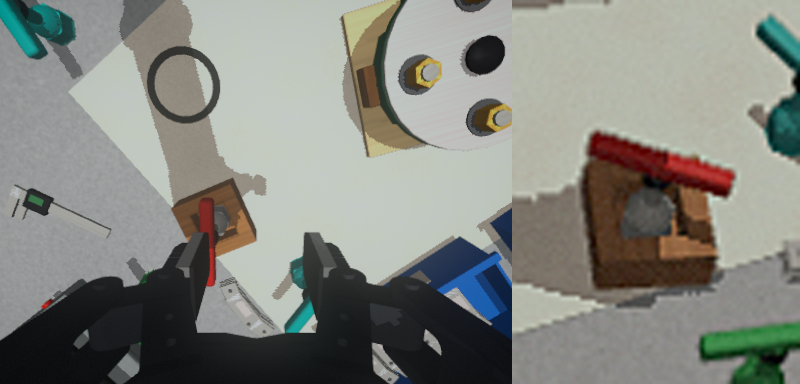

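```bash
python3 -c "
from h import *
print(ctrl.get_contact_force()); workorder.close_job(); print(ctrl.get_clock())"
```

```text
[-0.07240548 -0.31610243 -0.21123315]
the job is handed in; nothing more can be done
the job is handed in; nothing more can be done
```

I tightened all four nuts crosswise in two passes, stood the wrench back in its block and let go. I handed the job in just after 60.1 s; no verdict was reported.

- **First pass:** I worked round the nuts in the order A, C, B, D, where A/C and B/D are the opposite pairs. Each turned about 0.53 rad by the tool's yaw. A picture part-way confirmed A and C (about 0.5 rad each); B and D were never checked by picture.
- **Second pass:** In the order D, B, A, C, each nut came up hard on its stop. The torque held there was 0.41, 0.43, 0.43 and 0.42 N m. Brief peaks reached 0.51 N m, and side forces on the wrench stayed below about 7 N.
- **Total turn:** By tool yaw the nuts turned about 1.04 (D), 0.99 (B), 1.08 (A) and 1.04 rad (C). All four fit a stop at 1.00 given the unknown start of ±0.12.
- **Wrench:** It touched the pocket floor at the height it was picked up from. The last pictures show it upright in the block and clear of the gripper, and the bystanders in view look unmoved. I did not compare every bystander with its start position.
- **What disagreed:** The network's estimates of the wrench foot and the pocket centre differed by about 5 mm in the wrist view and about 15 mm in the side view. I trusted the pickup position and the picture. While the nuts were turning freely, the torque readings were noisy by about 0.05 N m, often below the expected 0.1 N m.

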